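# Dock a circuit board in the test jig and start the test

### The job

The circuit board in its dark grey carrier is lying loose on the test jig: without picking it up, push it with the fingertips flat against the steel guide fence and along the fence until its gold edge is fully home in the blue connector. Only once it is home, press the green start button all the way down and let it go. Leave the cleaner spray can, the solder reel and the side cutters where they are.

Things in the scene. Friction and masses are not known exactly. Their poses are not given: they have to be found in the camera images.
- jig: Board test jig, fixed to the bench: aluminium deck 340 x 300 mm, 10 mm thick (x -165 to 175, y -155 to 145 mm). Origin on the bench below the deck; x towards the connector, y to the left, z up. Blue connector: front face at x = 105, y from -27.5 to 67.5, 20 mm high above the deck; behind it a cream box 32 mm high above the deck. Place and yaw differ each run.
- fence (a point): Point on the guiding face of the dark steel fence, half-way along it at its foot: x = -17.5, y = 67.5, z = 10 mm of the jig; axes as the jig. The face is straight along x (jig x from -140 to 105 mm) and looks to -y; the fence is 14 mm thick and 16 mm high above the deck. It ends at the connector's face.
- socket (a point): Centre of the mouth of the blue connector's slot, in its front face, at x = 105, y = 20, z = 18.25 mm of the jig; axes as the jig. The slot is 65 mm wide with rounded lead-ins (4 mm radius) at its ends, 7.5 mm high and 14 mm deep; the board's edge goes straight in along +x.
- carrier: Loose dark grey tray 120 (x) x 95 (y) mm with a 12 mm high rim, holding a green circuit board (chips up to 13 mm), 0.22 to 0.42 kg, too wide to grasp. Origin: centre of its underside, on the deck; x towards the gold edge, z up. Slides easily (0.5 to 1.5 N; friction about 0.25). Home and against the fence, its origin is at x = 45, y = 20 mm of the jig, axes parallel.
- board_edge (a point): Middle of the tip of the board's gold edge, a tongue 60 mm wide, 2.5 mm thick, standing 10 mm out of the carrier's +x side, 8.25 mm above its underside; 70 mm ahead of the carrier's origin. Fully home it is at x = +10, y = 0 mm in the axes of the socket, the carrier's front side touching the connector's face.
- pod: Yellow start box, 72 x 72 x 38 mm high, fixed to the bench to the right of the jig; origin at the centre of its underside, z up.
- start (a joint): Travel of the green start button in m: 0 up, 0.006 fully down. A spring pushes it back up; fully down takes 5 N.
- start_top (a point): Centre of the top of the green push button (30 mm diameter) on the start box; it is pressed straight down.
- cleaner: Blue spray can of cleaner with a white band and cap, 45 mm diameter, 141 mm high, standing on the bench left of the jig; origin at the centre of its underside. Leave it alone.
- solder: Reel of solder, 54 mm diameter, 46 mm high, standing on the bench left of the jig; origin at the centre of its underside. Leave it alone.
- cutters: Side cutters with orange handles lying flat on the bench right of the jig beyond the start box, about 120 mm long, 60 mm wide, 12 mm high; x towards the jaws, origin near the pivot on the underside. Leave them alone.

How it is judged:
On the way, in this order (a step that is already met when the one before it is completed fails the run):
1. the carrier is flat against the fence and the board's edge is fully home in the connector (x of board_edge in the frame of socket above 0.0075 m and y of board_edge in the frame of socket between -0.0035 and 0.0035 m and angle between the x axis of carrier and the x axis of jig, either way round below 0.035 rad and angle between carrier's own z axis and vertical below 0.04 rad), for 0.2 s.
2. the start button is pressed down with the board home (all of step 1 and value of joint start above 0.0045 m), for 0.05 s.
At the end, for the whole second after the job is handed in: The board's edge is within 2.5 mm of full depth in the connector, centred within 3.5 mm (carrier against the fence), square within 2 degrees and at rest; the start button has been pressed 4.5 mm or more and is up again; can, reel and cutters are within 20 mm of where they were (all of step 1 and value of joint start below 0.0015 m and linear speed of carrier below 0.01 m/s and distance of each of cleaner, solder, cutters from where it was at the start of the episode below 0.02 m); the robot touches nothing.
It fails at once if the carrier is lifted or tipped instead of pushed (8 mm off the deck, or 10 degrees) (z of carrier in the frame of jig above 0.018 m or angle between carrier's own z axis and vertical above 0.17 rad).
It fails at once if the start button is pressed before the board is home (value of joint start above 0.003 m and x of board_edge in the frame of socket below 0.006 m).
It fails at once if the can, reel or cutters are pushed away, tipped or picked up (distance of any of cleaner, solder, cutters from where it was at the start of the episode above 0.02 m or angle between any of cleaner, solder, cutters's own z axis and vertical above 0.3 rad).
It also fails if it takes over 54 s, if anything falls off the work surface, if the arm or the gripper's body presses on something with over 40 N, if the wrist force passes 120 N, or if a joint passes its speed limit or range.

### The arm

A 6-joint arm with a two-finger parallel gripper is mounted at the origin on the work surface. World frame = base frame: x ahead of the robot, y to its left, z up, the work surface at z = 0. Lengths are in m, angles in rad, forces in N, time in s.
With the tool pointing down it reaches from about 0.35 to 0.875 m from the base axis. Payload 4.2 kg.
Tool frame: the origin (TCP) lies between the finger pads; the fingertips stand ctrl.tips_ahead ahead of it and the grasp point (between the pads) lies 2 mm behind it (ctrl.tips_ahead is the distance from the TCP to the fingertips, in m); z points along the fingers, y is the line along which they close (so a half turn about z gives the same grasp; the last joint's range is limited). The gripper opens to 85 mm and grips with 20 to 120 N. Pads are 22 mm wide; open, the fingers measure 114 mm over their backs; the gripper's body (76 mm by 85 mm) begins 54 mm behind the grasp point. The pads swing forward as they close: fully open they stand 13 mm farther back than shut.
Start: joints at [-0.929, 0.385, 0.008, 0, -1.194, -0.259], TCP at [0.233, -0.58, 0.248] pointing down, gripper open.
Joint ranges: [-3.14, 3.14], [-1.21, 2.06], [-1.07, 1.41], [-3.16, 2.05], [-2.99, -0.16], [-3.1, 3.1]. Speed limits (rad/s): [2.79, 2.79, 3.14, 3.14, 3.14, 3.14].

### API

Orientations are given as a rotation vector (axis times angle).
In Python, from workcell import ctrl gives the robot as it stands.
- The arm moves only by the shell command python3 shift.py 'ROWS'. ROWS is a JSON list of rows, 1 to 12 of them, each of 7 numbers: the opening from 0.0 (shut) to 1.0 (fully open), then dx, dy, dz in shares of the most that a row can go, 1 being 50 mm, then a rotation vector rx, ry, rz in parts of the range, where 1.0 means 2 pi rad; each row shifts and turns the commanded pose from where the row before left it, along the tool's axes as they then stand; what a row does not reach is not made up. A row lasts 1/10 s, in which the tool goes at most 0.05 m and 0.15 rad, less where a joint would pass 70% of its speed; a pose out of reach is approached as far as the arm can. The fingers move at their own pace and stop on an object; the grip force is fixed at half the most. Time passes only in rows, so rows that do not move let the fingers close. It prints the time, the measured TCP pose, the force, the opening and the grip force at its end. Shift and turn numbers lie between -1 and 1, and a call with a number outside is refused. Input that does not fit is refused with a message, and nothing moves.
- ctrl.sense(): the state, without advancing time (a new reading comes with each control period).
- ctrl.grab_frame(name): name is "scene" or "top" or "wrist"; returns the picture (384x512x3 uint8, red, green, blue); there is no depth.
- ctrl.camera_model(name): a dict with "K" (3x3 intrinsics, pixels), "distortion" ([k1, k2, p1, p2, k3] as OpenCV has them; the pictures are not rectified), "R" (3x3) and "t" (3): a world point X has camera coordinates R X + t; the wrist camera has in their place "mount" (4x4, takes a point from camera to tool coordinates, whose origin is the TCP and whose axes are the flange's). Camera axes: x right, y down, z forward; pixel columns grow to the right and rows downward; lengths in m; the calibration is good to about 2 mm. A picture is of the moment at which its call begins: read the wrist's pose just before it. camera_model takes no time and is no camera call.
- ctrl.finish_job(): hands the job in; it is judged then, once.
The state is a dict: "time": time; "joint_pos": joint angles; "dq": joint speeds; "effort": joint torques, N m; "ee_pos": TCP position; "orientation": TCP orientation; "ft_force": force on the tool from outside, world axes, zero at the start; "ft_torque": the same for the moment, N m; "gripper_width": opening from 0.0 (shut) to 1.0 (fully open); "gripper_force": force on a finger pad.
Only numpy, scipy, OpenCV 4.12 (cv2) and the standard library are available. Lean on these libraries where they do the work, as an engineer would, in place of code of your own. Each camera call takes 0.05 s, during which the arm holds its last target. There are 200 camera calls.

## Working session

There is one attempt and no reset: what is moved stays moved. The work goes in short steps, Python scripts to look and compute and a shell command to move; the robot and the scene stay as the last step left them, time stands still between calls to the robot, and variables do not carry over. Pictures are saved under pics/ and viewed, at most 10 in all, crops included, and the job is handed in when it is done.

```bash
ls; mkdir -p pics; python3 - <<'E'
from workcell import ctrl
import cv2,numpy as np
print(ctrl.sense(), ctrl.tips_ahead)
for n in("top","scene"):
    cv2.imwrite(f"pics/{n}0.png",ctrl.grab_frame(n)[:,:,::-1]); print(n,ctrl.camera_model(n))
print(ctrl.camera_model("wrist"))
E
```

```text
pics
shift.py
workcell.py
{'time': 0.0, 'joint_pos': array([-9.29412311e-01,  3.85556085e-01,  6.62952367e-03, -5.05331742e-04,
       -1.19399032e+00, -2.58610803e-01]), 'dq': array([-0.00049662,  0.00039055, -0.00091571,  0.00128184, -0.00160088,
       -0.00028358]), 'effort': array([ 2.81176006e-03, -3.92285335e+01,  1.88399416e+01,  4.18609634e+00,
       -4.66902566e-03,  1.89654492e-05]), 'ee_pos': array([ 0.23325842, -0.57925424,  0.24722233]), 'orientation': array([ 0.59721211, -3.08379527, -0.00331973]), 'ft_force': array([-0.44750545,  0.18537682, -0.04254844]), 'ft_torque': array([ 0.01511146,  0.00206087, -0.05572208]), 'gripper_force': 0.0, 'gripper_width': 1.0024505226761264} 0.017
top {'K': array([[364.31397198,   0.        , 252.95974908],
       [  0.        , 364.31397198, 193.62483201],
       [  0.        ,   0.        ,   1.        ]]), 'distortion': array([-0.08642426,  0.        ,  0.        ,  0.        ,  0.        ]), 'R': array([[ 0.01812385, -0.99955314,  0.02377059],
       [-0.99562013, -0.02022323, -0.09127745],
       [ 0.09171738, -0.02201218, -0.995
[... 408 characters left out ...]
],
       [-0.43993959, -0.58331969, -0.68278203]]), 't': array([ 0.46652803, -0.24054666,  1.47703416])}
{'K': array([[344.21048012,   0.        , 257.23538503],
       [  0.        , 344.21048012, 196.75688178],
       [  0.        ,   0.        ,   1.        ]]), 'distortion': array([-0.0667736,  0.       ,  0.       ,  0.       ,  0.       ]), 'mount': array([[ 1.17449773e-03, -9.63342576e-01, -2.68271696e-01,
         6.63094705e-02],
       [ 9.99999216e-01,  1.01484033e-03,  7.33800520e-04,
        -1.03501454e-03],
       [-4.34648347e-04, -2.68272347e-01,  9.63343012e-01,
        -1.24779475e-01],
       [ 0.00000000e+00,  0.00000000e+00,  0.00000000e+00,
         1.00000000e+00]])}
```

View pics/top0.png

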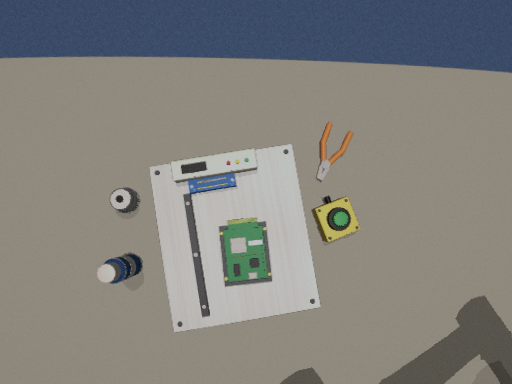

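View pics/scene0.png

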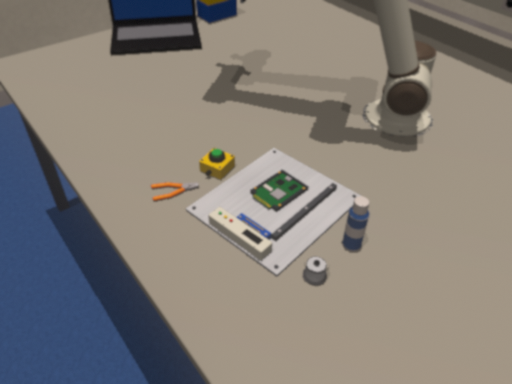

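The top view shows the deck with corners near (151,165), (293,146), (318,306) and (176,331). The fence runs along x≈185–209, the carrier is centred near (245,254), the connector near (213,184), and the button near (341,219). The scene view shows the same layout.

```bash
cat > h.py <<'E'
from workcell import ctrl
import cv2,numpy as np
from scipy.spatial.transform import Rotation as Ro
def cam(n):
    m=ctrl.camera_model(n); K=m["K"]; d=m["distortion"]
    if "R" in m: R,t=m["R"],m["t"]
    else:
        s=ctrl.sense(); T=np.eye(4); T[:3,:3]=Ro.from_rotvec(s["orientation"]).as_matrix(); T[:3,3]=s["ee_pos"]
        C=np.linalg.inv(T@m["mount"]); R,t=C[:3,:3],C[:3,3]
    return K,d,R,t
def lift(c,uv,z):
    K,d,R,t=c
    p=cv2.undistortPoints(np.array(uv,float).reshape(-1,1,2),K,d)[:,0]
    r=np.c_[p,np.ones(len(p))]@R; o=-R.T@t
    return (o+r*((z-o[2])/r[:,2])[:,None])[:,:2]
def proj(c,X):
    K,d,R,t=c
    return cv2.projectPoints(np.array(X,float).reshape(-1,1,3),cv2.Rodrigues(R)[0],t,K,d)[0][:,0]
E
python3 - <<'E'
from h import *
im=cv2.imread("pics/top0.png"); c=cam("top")
hsv=cv2.cvtColor(im,cv2.COLOR_BGR2HSV)
def big(m,z,name):
    cs,_=cv2.findContours(m.astype(np.uint8),cv2.RETR_EXTERNAL,cv2.CHAIN_APPROX_NONE)
    k=max(cs,key=cv2.contourArea)[:,0]; w=lift(c,k,z).astype(np.float32)
    r=cv2.minAreaRect(w*1000); print(name,len(k),r, cv2.boxPoints(r).round(0).tolist())
big((hsv[:,:,2]>150)&(hsv[:,:,1]<40),.010,"deck")
box=np.zeros(im.shape[:2],bool); box[205:300,215:280]=1
big(box&(hsv[:,:,2]<140),.022,"carrier")
big((hsv[:,:,0]>45)&(hsv[:,:,0]<80)&(hsv[:,:,1]>120)&(hsv[:,:,2]>40)&box,.019,"pcb")
g=(hsv[:,:,0]>45)&(hsv[:,:,0]<80)&(hsv[:,:,1]>120)&(hsv[:,:,2]>60); g[:,:300]=0
big(g,.05,"button")
big((hsv[:,:,0]>20)&(hsv[:,:,0]<35)&(hsv[:,:,1]>150)&(np.arange(512)>300),.038,"pod")
big((hsv[:,:,0]>100)&(hsv[:,:,0]<125)&(hsv[:,:,1]>130)&(np.abs(np.arange(512)-213)<30)&(np.abs(np.arange(384)-184)[:,None]<20),.030,"conn")
cv2.imwrite("pics/top0c.png",cv2.resize(im[130:340,90:370],None,fx=2.8,fy=2.8,interpolation=cv2.INTER_CUBIC))
E
```

```text
deck 618 ((566.3956298828125, 78.61763763427734), (344.2257080078125, 301.0831298828125), 10.470620155334473) [[370.0, 195.0], [425.0, -101.0], [763.0, -38.0], [708.0, 258.0]]
carrier 231 ((532.565185546875, 54.68599319458008), (121.56795501708984, 94.0027084350586), 7.082553386688232) [[466.0, 94.0], [478.0, 1.0], [599.0, 16.0], [587.0, 109.0]]
pcb 1 ((484.78863525390625, 55.68302917480469), (0.0, 0.0), 0.0) [[485.0, 56.0], [485.0, 56.0], [485.0, 56.0], [485.0, 56.0]]
button 41 ((604.1566772460938, -129.3477783203125), (28.918115615844727, 27.98365020751953), 45.9102668762207) [[584.0, -130.0], [604.0, -149.0], [624.0, -129.0], [604.0, -109.0]]
pod 65 ((590.8168334960938, -91.07202911376953), (65.97566223144531, 6.6723856925964355), 22.343589782714844) [[559.0, -101.0], [562.0, -107.0], [623.0, -82.0], [620.0, -75.0]]
conn 126 ((670.3798828125, 123.80607604980469), (26.109947204589844, 91.59841918945312), 10.67995548248291) [[649.0, 166.0], [666.0, 76.0], [692.0, 81.0], [675.0, 171.0]]
```

View pics/top0c.png

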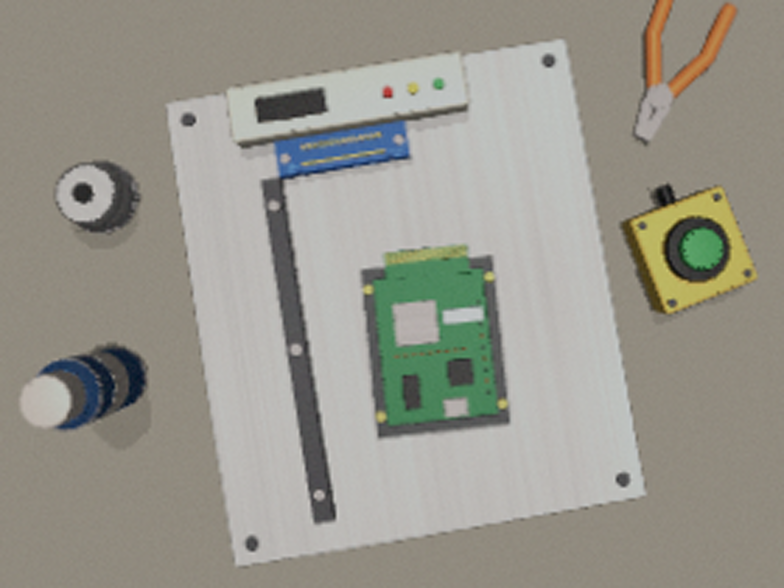

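Crop (2.8×, offset 90,130): fence face edge from about (283,178) to (335,520), carrier outline (362,268)–(508,425), gold edge near (426,254), connector (278–408,125–175), button (702,249). Next I'll move over the jig, turn the tool, and take a closer wrist view.

The rows are not in the units I measure in: shifts go in shares of 50 mm and turns go in shares of 2 pi rad. I convert before sending: -0.04 m is -0.8, 0.03 m is 0.6.

```bash
python3 shift.py '[[1, -0.8, 0.6, 0, 0, 0, 0], [1, -0.8, 0.6, 0, 0, 0, 0], [1, -0.8, 0.6, 0, 0, 0, 0], [1, -0.8, 0.6, 0, 0, 0, 0], [1, -0.8, 0.6, 0, 0, 0, 0], [1, -0.8, 0.6, 0, 0, 0, 0], [1, -0.8, 0.6, 0, 0, 0, 0], [1, -0.8, 0.6, 0, 0, 0, 0], [1, -0.8, 0.6, 0, 0, 0, 0], [1, -0.8, 0.6, 0, 0, 0, 0], [1, -0.8, 0.6, 0, 0, 0, 0], [1, -0.8, 0.6, 0, 0, 0, 0]]'
python3 shift.py '[[1, 0, 0, 0, 0, 0, -0.0218], [1, 0, 0, 0, 0, 0, -0.0218], [1, 0, 0, 0, 0, 0, -0.0218], [1, 0, 0, 0, 0, 0, -0.0218], [1, 0, 0, 0, 0, 0, -0.0218], [1, 0, 0, 0, 0, 0, -0.0218], [1, 0, 0, 0, 0, 0, -0.0218], [1, 0, 0, 0, 0, 0, -0.0218], [1, 0, 0, 0, 0, 0, -0.0218], [1, 0, 0, 0, 0, 0, -0.0218], [1, 0, 0, 0, 0, 0, 0], [1, 0, 0, 0, 0, 0, 0]]'
python3 - <<'E'
from h import *
s=ctrl.sense(); M=Ro.from_rotvec(s["orientation"]).as_matrix(); print(s["ee_pos"],np.degrees(np.arctan2(M[1,1],M[0,1])),M[:,2],s["joint_pos"],ctrl.tips_ahead)
c=cam("wrist"); im=ctrl.grab_frame("wrist")[:,:,::-1]; cv2.imwrite("pics/w1.png",im); np.savez("w1.npz",*c)
E
```

```text
time: 1.3
ee_pos: [0.5447, -0.0645, 0.2481]
orientation: [0.598, -3.084, -0.0]
ft_force: [1.3, 0.2, 0.5]
gripper_width: 1.003
gripper_force: 0.0
time: 2.5
ee_pos: [0.5441, -0.0665, 0.248]
orientation: [2.411, -2.014, -0.001]
ft_force: [-0.4, 0.0, -0.1]
gripper_width: 1.002
gripper_force: 0.0
[ 0.54407735 -0.06650494  0.2479983 ] -169.73846095721365 [-6.59024341e-04  1.82013277e-05 -9.99999783e-01] [ 1.74132956e-01  2.54775583e-01 -1.82302999e-01 -1.45768401e-04
 -1.13436365e+00  5.02630359e-03] 0.017
```

View pics/w1.png

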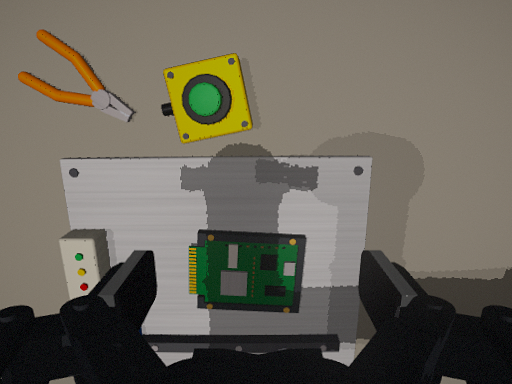

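The wrist view shows the deck's right edge at row ~157 from (62,158) to (371,157), the carrier at (197–305, 231–312), the gold tip at column ~189, the fence face at row ~335, and the button at (206,98). I'll fit edges with sub-pixel accuracy.

```bash
cat > m.py <<'E'
from h import *
def vedge(g,cols,r0,r1,sign,ax=0):
    # strongest gradient of given sign along rows r0..r1 for each col (ax=1: swap)
    G=g if ax==0 else g.T; out=[]
    for u in cols:
        d=sign*np.diff(G[r0:r1,u]); i=int(d.argmax())
        lo,hi=max(i-1,0),min(i+2,len(d)); w=np.clip(d[lo:hi],0,None)
        v=r0+.5+(np.arange(lo,hi)*w).sum()/w.sum()
        out.append((u,v) if ax==0 else (v,u))
    return np.array(out)
def line(P):
    vx,vy,x,y=cv2.fitLine(P.astype(np.float32),cv2.DIST_HUBER,0,1e-4,1e-4).ravel()
    if vx<0: vx,vy=-vx,-vy
    return np.array([x,y]),np.array([vx,vy])
E
python3 - <<'E'
from m import *
im=cv2.imread("pics/w1.png"); z=np.load("w1.npz"); c=[z[f"arr_{i}"] for i in range(4)]
g=cv2.GaussianBlur(im,(3,3),0).astype(float).mean(2)
def rep(n,P,zz):
    W=lift(c,P,zz); p,v=line(W); r=(W-p)@[-v[1],v[0]]
    print(n,len(P),p.round(4),"ang",np.degrees(np.arctan2(v[1],v[0])).round(2),"med res mm",(np.median(abs(r))*1e3).round(2)); return p,v
dk=rep("deck -y",vedge(g,list(range(80,160))+list(range(330,360)),148,167,1),.01)
de0=rep("deck -x",vedge(g,range(175,215),360,385,-1,1),.01)
de1=rep("deck +x",vedge(g,range(175,215),55,75,1,1),.01)
f=rep("fence",vedge(g,list(range(165,205))+list(range(310,332)),325,345,-1),.026)
cy=rep("car -y",vedge(g,range(212,295),224,240,-1),.022)
cb=rep("car -x",vedge(g,range(240,300),295,312,1,1),.022)
cf=rep("car +x",np.vstack([vedge(g,range(234,243),190,206,-1,1),vedge(g,range(296,307),190,206,-1,1)]),.022)
hsv=cv2.cvtColor(im,cv2.COLOR_BGR2HSV)
m=((hsv[:,:,0]>45)&(hsv[:,:,0]<80)&(hsv[:,:,1]>100)); m[130:]=0; m[:,:170]=0; m[:,250:]=0
ct=max(cv2.findContours(m.astype(np.uint8),0,1)[0],key=cv2.contourArea)
(u,r)=cv2.minEnclosingCircle(ct); print("button px",u,r)
for h in(.045,.05,.055): print(h,lift(c,[u],h), lift(c,[(u[0]-r,u[1]),(u[0]+r,u[1])],h))
# jig pose
a=np.arctan2(f[1][1],f[1][0]);ex=np.array([np.cos(a),np.sin(a)]);ey=np.array([-ex[1],ex[0]])
print("fence-deck dist (should be 222.5)",(f[0]-dk[0])@ey, "deck len 340",(de1[0]-de0[0])@ex)
ox=(de1[0]@ex-.175+de0[0]@ex+.165)/2; oy=f[0]@ey-.0675; o=ox*ex+oy*ey
print("jig",o,np.degrees(a))
print("carrier edges in jig: -y side",(cy[0]-o)@ey,"-x side",(cb[0]-o)@ex,"+x",(cf[0]-o)@ex,(cf[0]-o)@ey,"ang",np.degrees(np.arctan2(cy[1][1],cy[1][0])-a))
E
```

```text
deck -y 110 [ 0.6035 -0.0664] ang 10.66 med res mm 0.06
deck -x 40 [ 0.4194 -0.0574] ang -79.47 med res mm 0.12
deck +x 40 [0.7509 0.0058] ang -79.24 med res mm 0.16
fence 62 [0.545  0.1356] ang 10.71 med res mm 0.06
car -y 83 [0.5243 0.0006] ang 7.05 med res mm 0.1
car -x 60 [0.4741 0.0399] ang -82.65 med res mm 0.12
car +x 20 [0.5899 0.0766] ang -82.98 med res mm 0.03
button px (204.8169708251953, 98.82142639160156) 17.245779037475586
0.045 [[ 0.6058576  -0.12730934]] [[ 0.62158715 -0.12455141]
 [ 0.59017882 -0.13008926]]
0.05 [[ 0.60512916 -0.12740652]] [[ 0.62061875 -0.12469066]
 [ 0.58968955 -0.13014403]]
0.055 [[ 0.60440071 -0.1275037 ]] [[ 0.61965036 -0.12482991]
 [ 0.58920028 -0.1301988 ]]
fence-deck dist (should be 222.5) 0.2093664 deck len 340 0.33742353
jig [0.5619105  0.07011648] 10.713591
carrier edges in jig: -y side -0.06131929 -x side -0.091928355 +x 0.028700478 0.001175656 ang -3.659266
```

```bash
python3 - <<'E'
from m import *
im=cv2.imread("pics/w1.png"); z=np.load("w1.npz"); c=[z[f"arr_{i}"] for i in range(4)]
g=cv2.GaussianBlur(im,(3,3),0).astype(float).mean(2)
P=vedge(g,list(range(165,205))+list(range(310,332)),325,345,-1); W=lift(c,P,.01)
p,v=line(W); a=np.radians(10.69); ex=np.array([np.cos(a),np.sin(a)]);ey=np.array([-ex[1],ex[0]])
print(P.mean(0),p,np.degrees(np.arctan2(v[1],v[0])),"dist",(p-[.6035,-.0664])@ey)
o=np.mean([.7509*ex[0]+.0058*ex[1]-.175,.4194*ex[0]-.0574*ex[1]+.165])*ex+(np.mean([p@ey-.0675,np.array([.6035,-.0664])@ey+.155]))*ey
J=lambda q:((np.array(q)-o)@ex,(np.array(q)-o)@ey)
print("jig",o); 
for q in([.5243,.0006],[.4741,.0399],[.5899,.0766],[.605,-.1274]): print(J(q))
E
```

```text
[232.75806452 334.12347738] [0.5443848  0.14803794] 10.713589 dist 0.2216819947507249
jig [0.55959269 0.08263284]
(np.float64(-0.04989688858262794), np.float64(-0.07406255682845347))
(np.float64(-0.09193571895475217), np.float64(-0.026132746261920237))
(np.float64(0.028662264337486996), np.float64(-0.011550002149621206))
(np.float64(0.005659203342197591), np.float64(-0.21481059642418046))
```

Jig is at (0.5596, 0.0826) with yaw 10.7°. Carrier centre in the jig is about (−0.032, −0.022), yaw −3.7°. I'll descend beside the carrier's −y side.

To row units: 0.04 m is 0.8, 0.03 m is 0.6, -0.0075 rad / 6.2832 = -0.0012.

```bash
python3 shift.py '[[0.7, -0.36, -0.11, 0.4, 0, 0, -0.0012], [0.7, -0.36, -0.11, 0.8, 0, 0, 0], [0.7, 0, 0, 0.8, 0, 0, 0], [0.7, 0, 0, 0.8, 0, 0, 0], [0.7, 0, 0, 0.8, 0, 0, 0], [0.7, 0, 0, 0.6, 0, 0, 0], [0.7, 0, 0, 0, 0, 0, 0], [0.7, 0, 0, 0, 0, 0, 0]]'
python3 shift.py '[[0.7, 0, 0, 0.06, 0, 0, 0], [0.7, 0, 0, 0.06, 0, 0, 0], [0.7, 0, 0, 0, 0, 0, 0]]'
python3 - <<'E'
from h import *
c=cam("wrist");im=ctrl.grab_frame("wrist")[:,:,::-1]; cv2.imwrite("pics/w2.png",im); print(ctrl.sense()["ee_pos"])
E
```

```text
time: 3.35
ee_pos: [0.5489, -0.0291, 0.0386]
orientation: [2.421, -2.001, 0.0]
ft_force: [0.1, 0.5, 0.9]
gripper_width: 0.696
gripper_force: 0.0
time: 3.65
ee_pos: [0.5488, -0.029, 0.0332]
orientation: [-2.42, 2.001, -0.002]
ft_force: [-0.1, 0.5, -0.2]
gripper_width: 0.699
gripper_force: 0.0
[ 0.54878798 -0.02904431  0.03317944]
```

View pics/w2.png

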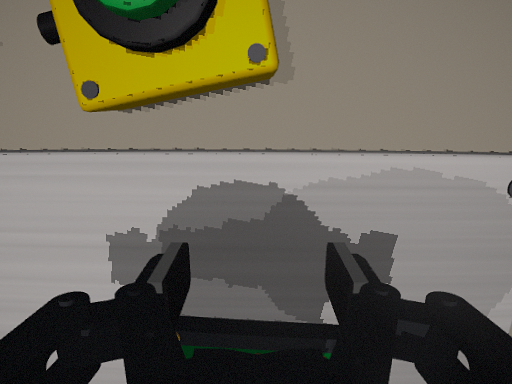

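Fingertips are at about (175,245) and (340,245), above the deck on the near side of the carrier, whose side is at row ~320. I'll feel for the deck.

To row units: 0.002 m is 0.04.

```bash
for i in 1; do python3 shift.py '[[0.7, 0, 0, 0.04, 0, 0, 0], [0.7, 0, 0, 0.04, 0, 0, 0], [0.7, 0, 0, 0, 0, 0, 0]]'; done | egrep "ee_pos|force"
python3 shift.py '[[0.7, 0, 0, 0.04, 0, 0, 0], [0.7, 0, 0, 0, 0, 0, 0]]'| egrep "ee_pos|ft_force"
python3 shift.py '[[0.7, 0, 0, 0.04, 0, 0, 0], [0.7, 0, 0, 0, 0, 0, 0]]'| egrep "ee_pos|ft_force"
```

```text
ee_pos: [0.5482, -0.0291, 0.0281]
ft_force: [-0.8, -0.6, 0.5]
gripper_force: 0.0
ee_pos: [0.5482, -0.0291, 0.026]
ft_force: [0.1, 0.6, -0.4]
ee_pos: [0.5482, -0.0291, 0.024]
ft_force: [-0.7, 0.1, -0.8]
```

To row units: 0.002 m is 0.04.

```bash

python3 shift.py '[[0.7, 0, 0, 0.04, 0, 0, 0], [0.7, 0, 0, 0, 0, 0, 0]]'| egrep "ee_pos|ft_force"
python3 shift.py '[[0.7, 0, 0, 0.03, 0, 0, 0], [0.7, 0, 0, 0, 0, 0, 0]]'| egrep "ee_pos|ft_force"
python3 shift.py '[[0.7, 0, 0, 0.02, 0, 0, 0], [0.7, 0, 0, 0, 0, 0, 0]]'| egrep "ee_pos|ft_force"
```

```text
ee_pos: [0.5484, -0.0291, 0.0222]
ft_force: [-0.8, 0.0, -0.4]
ee_pos: [0.5485, -0.0291, 0.022]
ft_force: [-1.6, 0.1, 8.8]
ee_pos: [0.5485, -0.0291, 0.022]
ft_force: [-4.5, 0.4, 14.0]
```

Deck contact is at TCP z = 0.022. I'll lift 6 mm (tips about 4 mm above the deck) and push toward the fence.

To row units: -0.01 m is -0.2, -0.005 m is -0.1.

```bash

python3 shift.py '[[0.7, 0, 0, -0.12, 0, 0, 0], [0.7, -0.2, 0, 0, 0, 0, 0], [0.7, -0.16, 0, 0, 0, 0, 0], [0.7, -0.1, 0, 0, 0, 0, 0], [0.7, -0.1, 0, 0, 0, 0, 0], [0.7, -0.1, 0, 0, 0, 0, 0], [0.7, -0.1, 0, 0, 0, 0, 0], [0.7, -0.1, 0, 0, 0, 0, 0], [0.7, -0.1, 0, 0, 0, 0, 0], [0.7, -0.1, 0, 0, 0, 0, 0], [0.7, -0.1, 0, 0, 0, 0, 0], [0.7, 0, 0, 0, 0, 0, 0]]'| egrep "ee_pos|ft_force"
python3 - <<'E'
from h import *
cv2.imwrite("pics/top2.png",cv2.resize(ctrl.grab_frame("top")[130:340,90:370,::-1],None,fx=2.8,fy=2.8,interpolation=cv2.INTER_CUBIC)); print(ctrl.sense()["ee_pos"])
E
```

```text
ee_pos: [0.5375, 0.0285, 0.0259]
ft_force: [-0.8, 0.0, -0.2]
[0.53755669 0.02832284 0.02590447]
```

View pics/top2.png

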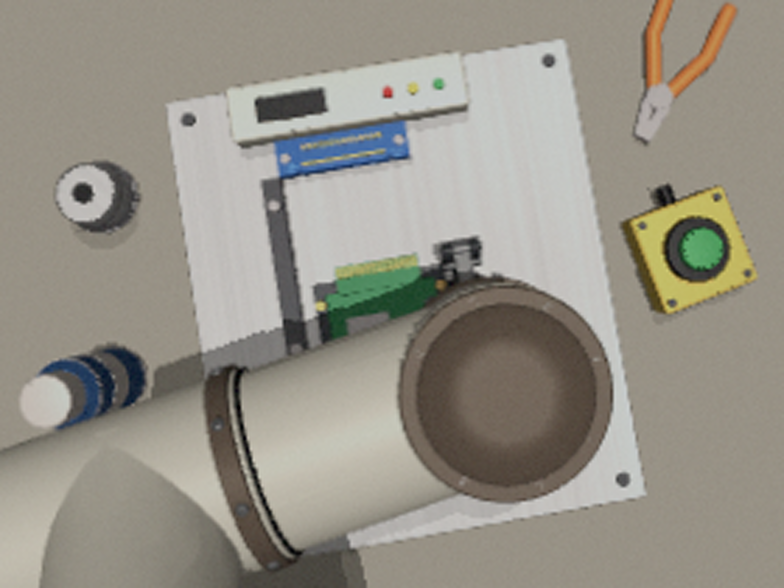

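The carrier has moved over and squared up (gold edge (335–418,265) parallel to the connector), with about 10 mm left to the fence. I'll continue until the force rises.

To row units: -0.004 m is -0.08, -0.003 m is -0.06.

```bash

python3 shift.py '[[0.7, -0.08, 0, 0, 0, 0, 0], [0.7, -0.06, 0, 0, 0, 0, 0], [0.7, -0.04, 0, 0, 0, 0, 0], [0.7, 0, 0, 0, 0, 0, 0]]'| egrep "ee_pos|ft_force"
python3 shift.py '[[0.7, -0.04, 0, 0, 0, 0, 0], [0.7, 0, 0, 0, 0, 0, 0]]'| egrep "ee_pos|ft_force"
python3 shift.py '[[0.7, -0.02, 0, 0, 0, 0, 0], [0.7, 0, 0, 0, 0, 0, 0]]'| egrep "ee_pos|ft_force"
```

```text
ee_pos: [0.5358, 0.037, 0.0258]
ft_force: [1.2, -0.2, -0.3]
ee_pos: [0.5354, 0.0389, 0.0258]
ft_force: [-0.1, 0.0, -0.6]
ee_pos: [0.535, 0.0392, 0.0258]
ft_force: [0.0, -2.1, 1.5]
```

To row units: -0.0015 m is -0.03.

```bash

python3 shift.py '[[0.7, -0.03, 0, 0, 0, 0, 0], [0.7, 0, 0, 0, 0, 0, 0], [0.7, 0, 0, 0, 0, 0, 0]]'| egrep "ee_pos|ft_force"
python3 shift.py '[[0.7, 0.1, 0, 0, 0, 0, 0], [0.7, 0.4, 0, -0.2, 0, 0, 0], [0.7, 0.2, 0, -0.8, 0, 0, 0], [0.4, 0, 0.6, -0.6, 0, 0, 0.0223], [0.4, 0, 0.6, 0, 0, 0, 0.0223], [0.4, 0, 0.6, 0, 0, 0, 0.0223], [0.4, 0, 0.6, 0, 0, 0, 0.0223], [0.4, 0, 0, 0, 0, 0, 0.0223], [0.4, 0, 0, 0, 0, 0, 0.0223], [0.4, 0, 0, 0, 0, 0, 0.0223], [0.4, 0, 0, 0, 0, 0, 0.0223], [0.4, 0, 0, 0, 0, 0, 0.0239]]'| egrep "ee_pos|ft_force"
python3 shift.py '[[0.4, 0, 0, 0, 0, 0, 0.0239], [0.4, 0, 0, 0, 0, 0, 0.0239], [0.4, 0, 0, 0, 0, 0, 0], [0.4, 0, 0, 0, 0, 0, 0]]'| egrep "ee_pos|ft_force"
python3 - <<'E'
from h import *
s=ctrl.sense(); M=Ro.from_rotvec(s["orientation"]).as_matrix(); a=np.radians(10.69)
d=s["ee_pos"][:2]-[.5596,.0826]; print("jig",d@[np.cos(a),np.sin(a)],d@[-np.sin(a),np.cos(a)],"yaw y_tool rel jig",np.degrees(np.arctan2(M[1,1],M[0,1])-a),s["joint_pos"])
c=cam("wrist");im=ctrl.grab_frame("wrist")[:,:,::-1]; cv2.imwrite("pics/w3.png",im); np.savez("w3.npz",*c)
E
```

```text
ee_pos: [0.5348, 0.0395, 0.0258]
ft_force: [1.6, -8.5, 0.7]
ee_pos: [0.4231, 0.0096, 0.1059]
ft_force: [0.7, 0.3, 0.4]
ee_pos: [0.4231, 0.0094, 0.1059]
ft_force: [0.5, -0.3, -0.5]
jig -0.14768471014582296 -0.04661279153254075 yaw y_tool rel jig 90.40521003246309 [ 4.09220866e-01  2.20016699e-01 -6.60622155e-01 -3.69641482e-04
 -6.89643032e-01 -1.78608422e+00]
```

View pics/w3.png

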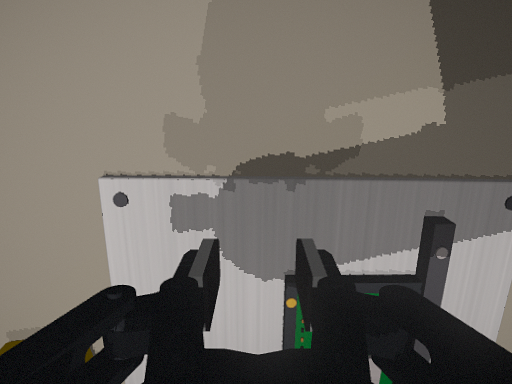

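The carrier sits flat against the fence (its right edge meets the fence near (423,280)), with its rear edge at row ~277 and the fingers behind it. I'll shift left and feel for the deck behind the carrier.

To row units: 0.031 m is 0.62, 0.03 m is 0.6, 0.007 rad / 6.2832 = 0.0011.

```bash

python3 shift.py '[[0.4, 0, 0.6, 0, 0, 0, 0.0011], [0.4, 0, 0.62, 0.4, 0, 0, 0], [0.4, 0, 0, 0.6, 0, 0, 0], [0.4, 0, 0, 0.44, 0, 0, 0], [0.4, 0, 0, 0, 0, 0, 0]]'| egrep "ee_pos|ft_force"
python3 shift.py '[[0.4, 0, 0, 0.04, 0, 0, 0], [0.4, 0, 0, 0.04, 0, 0, 0], [0.4, 0, 0, 0, 0, 0, 0]]'| egrep "ee_pos|ft_force"
python3 shift.py '[[0.4, 0, 0, 0.03, 0, 0, 0], [0.4, 0, 0, 0, 0, 0, 0]]'| egrep "ee_pos|ft_force"
python3 shift.py '[[0.4, 0, 0, 0.03, 0, 0, 0], [0.4, 0, 0, 0, 0, 0, 0]]'| egrep "ee_pos|ft_force"
```

```text
ee_pos: [0.41, 0.0685, 0.0317]
ft_force: [-0.6, -0.4, 0.3]
ee_pos: [0.4123, 0.0693, 0.0306]
ft_force: [-0.4, -0.2, 0.1]
ee_pos: [0.4119, 0.0691, 0.0287]
ft_force: [-0.2, -0.3, -0.4]
ee_pos: [0.4117, 0.0691, 0.0268]
ft_force: [-0.5, -0.8, -0.4]
```

To row units: -0.012 m is -0.24, -0.005 m is -0.1.

```bash

python3 shift.py '[[0.4, -0.24, 0, -0.02, 0, 0, 0], [0.4, -0.24, 0, 0, 0, 0, 0], [0.4, -0.24, 0, 0, 0, 0, 0], [0.4, -0.1, 0, 0, 0, 0, 0], [0.4, -0.1, 0, 0, 0, 0, 0], [0.4, -0.1, 0, 0, 0, 0, 0], [0.4, -0.1, 0, 0, 0, 0, 0], [0.4, -0.1, 0, 0, 0, 0, 0], [0.4, -0.1, 0, 0, 0, 0, 0], [0.4, -0.1, 0, 0, 0, 0, 0], [0.4, -0.1, 0, 0, 0, 0, 0]]'| egrep "ee_pos|ft_force"
python3 shift.py '[[0.4, -0.1, 0, 0, 0, 0, 0], [0.4, -0.1, 0, 0, 0, 0, 0], [0.4, -0.1, 0, 0, 0, 0, 0], [0.4, -0.1, 0, 0, 0, 0, 0], [0.4, -0.1, 0, 0, 0, 0, 0], [0.4, 0, 0, 0, 0, 0, 0]]'| egrep "ee_pos|ft_force"
python3 - <<'E'
from h import *
s=ctrl.sense(); a=np.radians(10.69)
d=s["ee_pos"][:2]-[.5596,.0826]; print("jig",d@[np.cos(a),np.sin(a)],d@[-np.sin(a),np.cos(a)])
cv2.imwrite("pics/top3.png",cv2.resize(ctrl.grab_frame("top")[160:320,140:280,::-1],None,fx=3.7,fy=3.7,interpolation=cv2.INTER_CUBIC))
E
```

```text
ee_pos: [0.4868, 0.083, 0.0278]
ft_force: [-1.2, -0.5, -0.7]
ee_pos: [0.5122, 0.0879, 0.028]
ft_force: [0.4, 0.7, 0.7]
jig -0.045603644827149924 0.01401915278454304
```

View pics/top3.png

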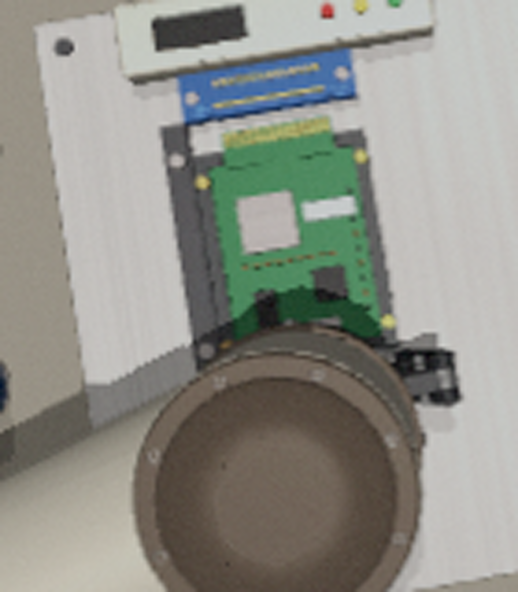

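The carrier is flat against the fence and square, with the gold edge (225–330,130) about 10 mm short of the connector mouth. I'll push on slowly.

To row units: -0.004 m is -0.08, -0.003 m is -0.06.

```bash

python3 shift.py '[[0.4, -0.08, 0, 0, 0, 0, 0], [0.4, -0.08, 0, 0, 0, 0, 0], [0.4, -0.06, 0, 0, 0, 0, 0], [0.4, -0.06, 0, 0, 0, 0, 0], [0.4, 0, 0, 0, 0, 0, 0]]'| egrep "ee_pos|ft_force"
python3 shift.py '[[0.4, -0.04, 0, 0, 0, 0, 0], [0.4, -0.04, 0, 0, 0, 0, 0], [0.4, 0, 0, 0, 0, 0, 0]]'| egrep "ee_pos|ft_force"
python3 shift.py '[[0.4, -0.04, 0, 0, 0, 0, 0], [0.4, 0, 0, 0, 0, 0, 0]]'| egrep "ee_pos|ft_force"
```

```text
ee_pos: [0.5255, 0.0903, 0.0279]
ft_force: [-0.1, -0.2, -1.6]
ee_pos: [0.5291, 0.0909, 0.0278]
ft_force: [0.7, 0.5, -0.9]
ee_pos: [0.5304, 0.091, 0.0277]
ft_force: [-0.4, 0.1, 1.7]
```

To row units: -0.002 m is -0.04.

```bash

python3 shift.py '[[0.4, -0.04, 0, 0, 0, 0, 0], [0.4, 0, 0, 0, 0, 0, 0]]'| egrep "ee_pos|ft_force"
python3 shift.py '[[0.4, -0.03, 0, 0, 0, 0, 0], [0.4, 0, 0, 0, 0, 0, 0]]'| egrep "ee_pos|ft_force"
python3 shift.py '[[0.4, -0.03, 0, 0, 0, 0, 0], [0.4, 0, 0, 0, 0, 0, 0], [0.4, 0, 0, 0, 0, 0, 0]]'| egrep "ee_pos|ft_force"
```

```text
ee_pos: [0.5305, 0.0908, 0.0273]
ft_force: [-5.4, 0.1, 2.4]
ee_pos: [0.5306, 0.0906, 0.027]
ft_force: [-7.4, 0.4, 3.4]
ee_pos: [0.5307, 0.0903, 0.0267]
ft_force: [-9.4, -0.6, 4.4]
```

Hard stop at the expected depth. I'll retreat, rise and check from above.

To row units: -0.045 m is -0.9, -0.01 m is -0.2.

```bash

python3 shift.py '[[0.4, 0.16, 0, 0, 0, 0, 0], [0.4, 0.3, 0, -0.2, 0, 0, 0], [0.4, 0.2, 0, -0.8, 0, 0, 0], [0, 0, -0.4, -0.8, 0, 0, 0], [0, 0, -0.8, -0.6, 0, 0, 0], [0, 0, -0.9, 0, 0, 0, 0], [0, 0, -0.9, 0, 0, 0, 0], [0, 0, -0.9, 0, 0, 0, 0], [0, 0, -0.6, 0, 0, 0, 0], [0, 0, 0, 0, 0, 0, 0], [0, 0, 0, 0, 0, 0, 0]]'| egrep "ee_pos|ft_force"
python3 - <<'E'
from h import *
s=ctrl.sense(); a=np.radians(10.69)
d=s["ee_pos"][:2]-[.5596,.0826]; print("jig",d@[np.cos(a),np.sin(a)],d@[-np.sin(a),np.cos(a)])
im=ctrl.grab_frame("top")[:,:,::-1]; cv2.imwrite("pics/top4f.png",im)
cv2.imwrite("pics/top4.png",cv2.resize(im[150:310,160:290],None,fx=3.7,fy=3.7,interpolation=cv2.INTER_CUBIC))
c=cam("wrist");cv2.imwrite("pics/w4.png",ctrl.grab_frame("wrist")[:,:,::-1]); np.savez("w4.npz",*c)
# predict outlines for home pose in top view
ct=cam("top"); ex=np.array([np.cos(a),np.sin(a)]);ey=np.array([-ex[1],ex[0]]);o=np.array([.5596,.0826])
J=lambda x,y,z:np.r_[o+x*ex+y*ey,z]
print(proj(ct,[J(-.015,-.0275,.022),J(-.015,.0675,.022),J(.105,-.0275,.022),J(.105,.0675,.022)]).round(1))
print("px on the resized crop",((proj(ct,[J(-.015,-.0275,.022),J(-.015,.0675,.022),J(.105,-.0275,.022),J(.105,.0675,.022)])-[160,150])*3.7).round(0))
E
```

```text
ee_pos: [0.5446, -0.1356, 0.1479]
ft_force: [-0.1, 0.6, 0.6]
jig -0.0552702551249858 -0.21165861504818587
[[246.1 244.2]
 [198.9 252.2]
 [236.2 185.2]
 [189.6 192.9]]
px on the resized crop [[319. 349.]
 [144. 378.]
 [282. 130.]
 [110. 159.]]
```

View pics/top4.png

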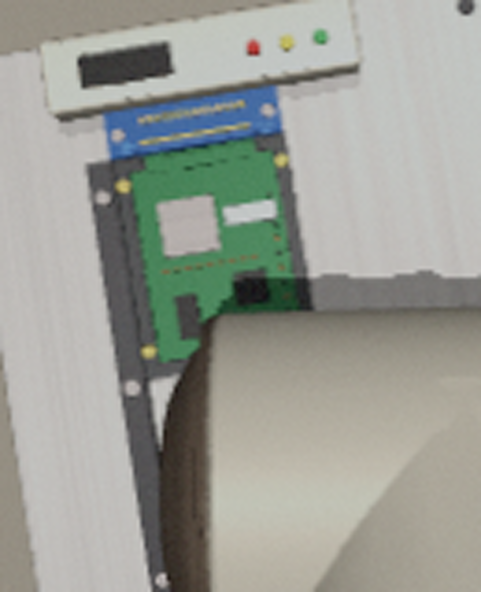

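The carrier's front side touches the blue connector and its left side lies on the fence; no gold is visible and the rear corner at (150,378) matches the predicted home pose. Next I'll triangulate the button.

```bash
python3 - <<'E'
from h import *
from scipy.optimize import least_squares
def but(f,x0):
    h=cv2.cvtColor(cv2.imread(f),cv2.COLOR_BGR2HSV); m=((h[:,:,0]>45)&(h[:,:,0]<80)&(h[:,:,1]>100)&(h[:,:,2]>60)).astype(np.uint8)
    n,l,st,ce=cv2.connectedComponentsWithStats(m); k=[i for i in range(1,n) if st[i,4]>60 and x0(ce[i])]
    return [(ce[i],st[i]) for i in k]
ld=lambda f:[np.load(f)[f"arr_{i}"] for i in range(4)]
a=but("pics/w1.png",lambda p:p[1]<130); b=but("pics/top0.png",lambda p:p[0]>320); d=but("pics/w4.png",lambda p:True)
print(a,b,d)
obs=[(ld("w1.npz"),a[0][0]),(cam("top"),b[0][0])]+[(ld("w4.npz"),x[0]) for x in d[:1]]
for o in (obs[:2],obs):
    r=least_squares(lambda X:np.concatenate([(proj(c,X)[0]-p) for c,p in o]),[.605,-.127,.05]); print(r.x,r.fun)
E
```

```text
[(array([204.2826087,  98.7826087]), array([188,  82,  33,  34, 874], dtype=int32))] [(array([340.17127072, 218.28176796]), array([333, 211,  15,  16, 181], dtype=int32))] [(array([494.01120944, 321.65250737]), array([ 471,  283,   41,   74, 1695], dtype=int32))]
[ 0.60442129 -0.12745822  0.05732893] [ 0.11922021  0.06997336  0.12309008 -0.28261719]
[ 0.55644907 -0.06693037  0.16116609] [ 36.6920971  108.34907719 -19.88185972  27.05660151 -71.35003517
  20.38594851]
```

To row units: -0.03 m is -0.6, -0.0015 m is -0.03.

```bash

python3 shift.py '[[0, -0.6, -0.03, 0, 0, 0, 0], [0, -0.6, -0.03, 0, 0, 0, 0], [0, 0, 0, 0.6, 0, 0, 0], [0, 0, 0, 0.6, 0, 0, 0], [0, 0, 0, 0, 0, 0, 0], [0, 0, 0, 0, 0, 0, 0]]'
python3 shift.py '[[0, 0, 0, 0.08, 0, 0, 0], [0, 0, 0, 0.08, 0, 0, 0], [0, 0, 0, 0.04, 0, 0, 0], [0, 0, 0, 0, 0, 0, 0]]'| egrep "ee_pos|ft_force"
python3 shift.py '[[0, 0, 0, 0.04, 0, 0, 0], [0, 0, 0, 0.04, 0, 0, 0], [0, 0, 0, 0, 0, 0, 0]]'| egrep "ee_pos|ft_force"
```

```text
time: 15.45
ee_pos: [0.604, -0.1262, 0.0882]
orientation: [0.291, -3.128, 0.001]
ft_force: [1.1, -0.2, 0.8]
gripper_width: 0.002
gripper_force: 0.0
ee_pos: [0.6037, -0.1272, 0.078]
ft_force: [-0.1, 0.4, -0.1]
ee_pos: [0.6041, -0.1273, 0.0742]
ft_force: [-1.0, 1.4, 2.9]
```

To row units: 0.002 m is 0.04.

```bash

python3 shift.py '[[0, 0, 0, 0.04, 0, 0, 0], [0, 0, 0, 0.04, 0, 0, 0], [0, 0, 0, 0, 0, 0, 0]]'| egrep "ee_pos|ft_force"
python3 shift.py '[[0, 0, 0, 0.04, 0, 0, 0], [0, 0, 0, 0.02, 0, 0, 0], [0, 0, 0, 0, 0, 0, 0]]'| egrep "ee_pos|ft_force"
python3 shift.py '[[0, 0, 0, 0.04, 0, 0, 0], [0, 0, 0, 0, 0, 0, 0], [0, 0, 0, 0, 0, 0, 0]]'| egrep "ee_pos|ft_force"
```

```text
ee_pos: [0.6041, -0.1273, 0.0711]
ft_force: [-1.6, 0.7, 8.1]
ee_pos: [0.6042, -0.1273, 0.0708]
ft_force: [-7.5, 3.1, 20.6]
ee_pos: [0.6042, -0.1273, 0.0707]
ft_force: [-10.5, 3.8, 28.5]
```

Bottomed out at 28 N. I'll release and check.

To row units: -0.04 m is -0.8, -0.03 m is -0.6.

```bash

python3 shift.py '[[0, 0, 0, -0.2, 0, 0, 0], [0, 0, 0, -0.4, 0, 0, 0], [0, 0, 0, -0.8, 0, 0, 0], [0, 0, 0, -0.8, 0, 0, 0], [0, 0.8, -0.4, -0.4, 0, 0, 0], [0, 0.8, -0.6, 0, 0, 0, 0], [0, 0.8, -0.6, 0, 0, 0, 0], [0, 0.6, -0.6, 0, 0, 0, 0], [0, 0, 0, 0, 0, 0, 0], [0, 0, 0, 0, 0, 0, 0]]'| egrep "time|ee_pos|ft_force"
python3 - <<'E'
from h import *
im=ctrl.grab_frame("top")[:,:,::-1]
cv2.imwrite("pics/top5.png",cv2.resize(im[120:330,90:370],None,fx=2.8,fy=2.8,interpolation=cv2.INTER_CUBIC))
E
```

```text
time: 18.05
ee_pos: [0.4755, -0.2633, 0.1944]
ft_force: [0.6, -0.1, -0.2]
```

View pics/top5.png

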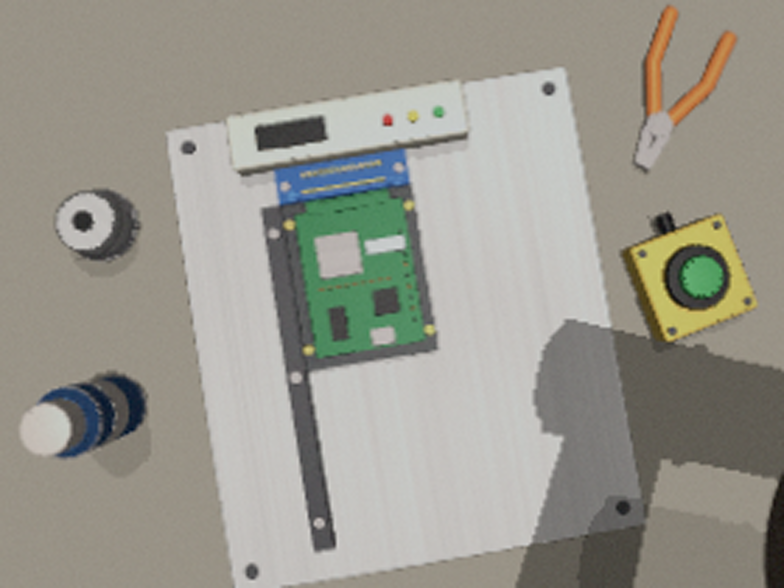

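The board is home against the fence and connector (carrier (290–438,185–365), no gold showing). The button is up, and the can, reel and cutters have not moved.

```bash
python3 -c "
from workcell import ctrl
print(ctrl.finish_job())"
```

```text
the job is handed in; nothing more can be done
None
```

I pushed the board flat along the fence until it was home in the connector, then pressed the start button fully down and released it; the can, reel and cutters did not move, and I handed the job in at about 18 s (no verdict was printed).

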